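# U-bolt over the post in the marking jig

### The job

Keep the round post on the grey-topped jig from rolling away: from the storage block take the one U-bolt that fits, the middle size of the three, and lower it over the post with one leg on each side, so that both legs pass through the two holes of the jig plate and its crossbar rests on the post. Bring it all the way down before you let go, and leave the other two U-bolts where they stand.

Things in the scene. Friction and masses are not known exactly. Their poses are not given: they have to be found in the camera images.
- ubolt_mid: The one that fits: 10 mm steel bar bent to a square U, legs down, pale wooden grip on its crossbar. Legs 70 mm apart between centres (y = -35, +35), 78 mm long below the crossbar. Origin: middle of the crossbar's underside; z up, x across the thin side. Crossbar z 0 to 10 mm; grip z 10 to 50 mm, 20 mm thick (x), 40 long (y): pinch it across x from above. Half a turn is no matter. 0.16 kg.
- ubolt_narrow: Same make, grip, height and axes, but legs 44 mm apart between centres: too narrow for the post. Leave it. All three stand legs down in slots of one fixed dark wooden block (235 x 150 mm, top 85 mm above the table), crossbar on its top, in any order in a row along their x, 80 mm apart; they lift straight out, about 2 mm play along x.
- ubolt_wide: Same make, grip, height and axes, but legs 104 mm apart between centres: too wide for the holes. Leave it in the storage block.
- jig: Fixed grey-faced plate 260 (x) x 140 (y) x 15 mm on end battens, top 45 mm above the table, open below. Origin: centre of its footprint, on the table; z up. A round wooden post, 40 mm thick, 300 long, is fixed along x above it, top at z = 90 mm. Two 28 mm through holes at x = 0, y = -35 and +35 mm flank it. Seated, the U-bolt's origin is at (0, 0, 90 mm), its y along the jig's y, either way round.

How it is judged:
By the outcome, as a careful person would: the job done as asked, in the order asked, and still so for the second after the job is handed in, with the robot touching nothing.
It also fails if it takes over 42 s, if anything falls off the work surface, if the arm or the gripper's body presses on something with over 40 N, if the wrist force passes 120 N, or if a joint passes its speed limit or range.

### The arm

A 7-joint arm with a two-finger parallel gripper is mounted at the origin on the work surface. World frame = base frame: x ahead of the robot, y to its left, z up, the work surface at z = 0. Lengths are in m, angles in rad, forces in N, time in s.
With the tool pointing down it reaches from about 0.4 to 0.875 m from the base axis. Payload 19.3 kg.
Tool frame: the origin (TCP) lies midway between the tips of the shut fingers; the grasp point (between the pads) lies 19 mm behind it (r.tcp_to_grasp is the distance from the TCP to the grasp point, in m); z points along the fingers, y is the line along which they close (so a half turn about z gives the same grasp; the last joint's range is limited). The gripper opens to 85 mm and grips with 20 to 120 N. Pads are 22 mm wide; open, the fingers measure 114 mm over their backs; the gripper's body (76 mm by 85 mm) begins 54 mm behind the grasp point. The pads swing forward as they close: fully open they stand 13 mm farther back than shut.
Start: joints at [-1.184, 0.521, -0.036, 1.599, 0.021, 1.021, -0.113], TCP at [0.276, 0.561, 0.231] pointing down, gripper open.
Joint ranges: [-2.91, 2.91], [-0.3, 2.13], [-1.5, 1.42], [0.17, 2.43], [-1.26, 4.41], [0.16, 1.93], [-2.52, 2.52]. Speed limits (rad/s): [1.89, 1.89, 2.39, 2.39, 3.01, 3.01, 3.01].

### API

Orientations are given as a unit quaternion [w, x, y, z].
In Python, from plant import r gives the robot as it stands. The module is installed in compiled form; this text tells all that it offers.
- The arm moves only by the tool drive_tool, never from a script. Its argument "plan" is a list of rows, each a list of 7 numbers: the finger opening in m, from 0 to 0.0854, then the shift along the tool's x, y, z in m, then the turn, a rotation vector about the tool's x, y, z in rad. A call has 1 to 5 rows; each row shifts and turns the commanded pose from where the row before left it, along the tool's axes as they then stand; what a row does not reach is not made up. A row lasts 1/12 s, in which the tool goes at most 41.7 mm and 7.16 degrees, less where a joint would pass 70% of its speed; a pose out of reach is approached as far as the arm can. A call with a gripper value outside its range is refused whole. The fingers move at their own pace and stop on an object; the grip force is fixed at half the most. Time passes only in rows, so rows that do not move let the fingers close. It gives the time, the measured TCP pose, the force, the opening and the grip force at its end, in the units of the state.
- r.sense(): the state, without advancing time (a new reading comes with each control period).
- r.read_camera(name): name is "scene" or "top" or "wrist"; returns a dict with "pixels" (420x560x3 uint8, red, green, blue), "fx", "fy", "cx", "cy" (pixels), "R" (3x3) and "t" (3): a world point X has camera coordinates R X + t. Camera axes: x right, y down, z forward; pixel columns grow to the right and rows downward; lengths in m; the calibration is good to about 2 mm. A picture is of the moment at which its call begins. There is no depth.
- r.hand_in(): hands the job in; it is judged then, once.
The state is a dict: "clock": time; "joints": joint angles; "qd": joint speeds; "joint_efforts": joint torques, N m; "eef_pos": TCP position; "tool_rot": TCP orientation; "contact_force": force on the tool from outside, world axes, zero at the start; "torque": the same for the moment, N m; "width": opening from 0.0 (shut) to 1.0 (fully open); "grip_force": force on a finger pad.
Only numpy, scipy, OpenCV 4.12 (cv2) and the standard library are available. Lean on these libraries where they do the work, as an engineer would, in place of code of your own. Each camera call takes 0.05 s, during which the arm holds its last target. There are 200 camera calls.

## Working session

There is one attempt and no reset: what is moved stays moved. The work goes in short steps, Python scripts to look and compute and a tool call to move; the robot and the scene stay as the last step left them, time stands still between calls to the robot, and variables do not carry over. Pictures are saved under pics/ and viewed, at most 10 in all, crops included, and the job is handed in when it is done.

Besides the shell and the picture viewer there is one more tool, called after "Call:" as name(argument=value, ...), one argument or row to a line, values as JSON. drive_tool: Moves the arm, as the interface text tells. Its arguments: {"type":"object","properties":{"plan":{"type":"array"}},"required":["plan"]}

```bash
mkdir -p pics
python3 - <<'E'
from plant import r
import cv2,numpy as np,pickle
d={}
for n in("scene","top"):
    c=r.read_camera(n); d[n]=c
    cv2.imwrite(f"pics/{n}0.png",c["pixels"][:,:,::-1]); print(n,c["fx"],c["cx"],c["cy"],(-np.array(c["R"]).T@c["t"]).round(3))
pickle.dump(d,open("c0.pkl","wb"))
s=r.sense();print(s["eef_pos"],s["tool_rot"],s["clock"],s["width"],r.tcp_to_grasp)
E
```

```text
scene 495.2822213552178 279.0501495360364 212.3681226398878 [1.026 0.395 0.954]
top 465.8375881652407 279.6872821652998 203.4372507591732 [0.327 0.003 1.046]
[0.27555668 0.56065002 0.23081254] [-8.60000411e-05  2.26411705e-01  9.74031574e-01 -4.74185348e-04] 0.1 1.0005018291164163 0.0187
```

View pics/top0.png

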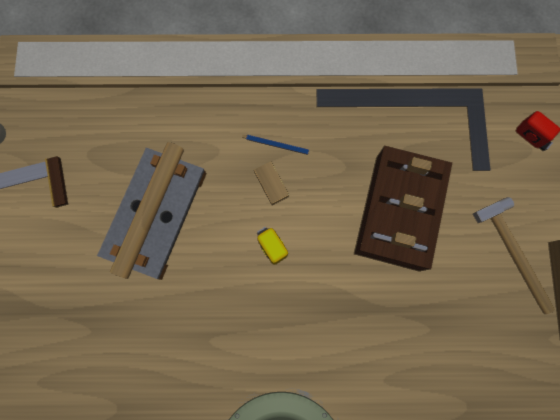

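View pics/scene0.png

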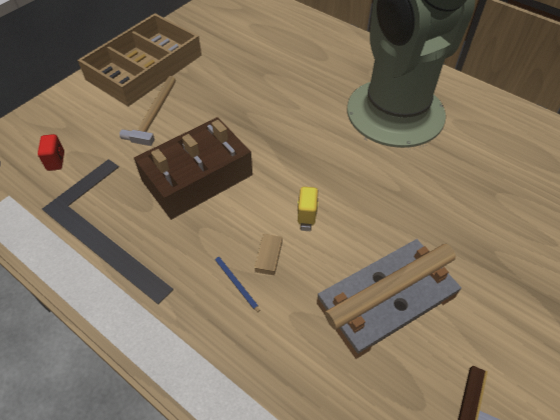

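The top view shows the jig at about (150,213), with holes near (137,206) and (166,216). The storage block is at (405,208), with grips near (421,164), (413,201) and (405,239). The lower bolt looks widest, so I'll zoom in and measure.

```bash
cat > h.py <<'E'
import numpy as np,cv2
def ray(c,uv,z):
    R=np.array(c["R"]);t=np.array(c["t"]);o=-R.T@t
    d=R.T@np.array([(uv[0]-c["cx"])/c["fx"],(uv[1]-c["cy"])/c["fy"],1]);return o+d*(z-o[2])/d[2]
def proj(c,X):
    p=np.array(c["R"])@X+np.array(c["t"]);return np.array([c["fx"]*p[0]/p[2]+c["cx"],c["fy"]*p[1]/p[2]+c["cy"]])
def blobs(m,c,z,amin=8,off=(0,0)):
    n,l,s,ce=cv2.connectedComponentsWithStats(m.astype(np.uint8))
    for i in range(1,n):
        if s[i,4]>=amin: 
            p=ce[i]+off; b=s[i,:4]; print(p.round(1),"box",b+np.array([*off,0,0]),"area",s[i,4],"->",ray(c,p,z).round(4))
E
python3 - <<'E'
import pickle,cv2,numpy as np
from h import *
d=pickle.load(open("c0.pkl","rb"));c=d["top"];im=c["pixels"];s=d["scene"]
a=cv2.resize(im[140:280,350:460],None,fx=4,fy=4,interpolation=cv2.INTER_CUBIC)
b=cv2.resize(im[140:280,97:207],None,fx=3,fy=3,interpolation=cv2.INTER_CUBIC)
b=cv2.copyMakeBorder(b,0,140,0,0,cv2.BORDER_CONSTANT)
cv2.imwrite("pics/crop.png",np.hstack([a,b])[:,:,::-1])
hsv=cv2.cvtColor(im,cv2.COLOR_RGB2HSV).astype(int)
x0,y0=355,145;h=hsv[y0:275,x0:455]
inside=np.zeros(h.shape[:2],np.uint8);cv2.fillConvexPoly(inside,np.array([[386,152],[448,164],[430,266],[360,252]])-[x0,y0],1)
print("grips");blobs((h[...,2]>90)&(h[...,1]>80)&(inside>0),c,.135,20,(x0,y0))
print("steel");blobs((h[...,2]>95)&(h[...,1]<70)&(inside>0),c,.095,4,(x0,y0))
x0,y0=100,145;h=hsv[y0:280,x0:210]
print("holes");blobs((h[...,2]<40),c,.045,20,(x0,y0))
E
```

```text
grips
[421.1 163.3] box [411 157  21  13] area 172 -> [ 0.5972 -0.2882  0.135 ]
[413.1 200.3] box [403 194  21  13] area 181 -> [ 0.5203 -0.267   0.135 ]
[405.  238.6] box [395 232  21  14] area 193 -> [ 0.4434 -0.2461  0.135 ]
steel
[405. 166.] box [404 165   3   3] area 9 -> [ 0.6032 -0.2663  0.095 ]
[394.1 200.9] box [390 199   9   5] area 35 -> [ 0.5276 -0.2391  0.095 ]
[422.9 208.6] box [420 207   6   4] area 18 -> [ 0.511  -0.2982  0.095 ]
[381.9 236.5] box [374 233  17   8] area 71 -> [ 0.453  -0.2099  0.095 ]
[419.8 246.5] box [414 244  13   6] area 50 -> [ 0.4321 -0.2866  0.095 ]
holes
[135.1 204.9] box [132 201   8  10] area 50 -> [0.5316 0.3164 0.045 ]
[166.1 216.6] box [161 212  11  10] area 87 -> [0.5054 0.2474 0.045 ]
```

View pics/crop.png

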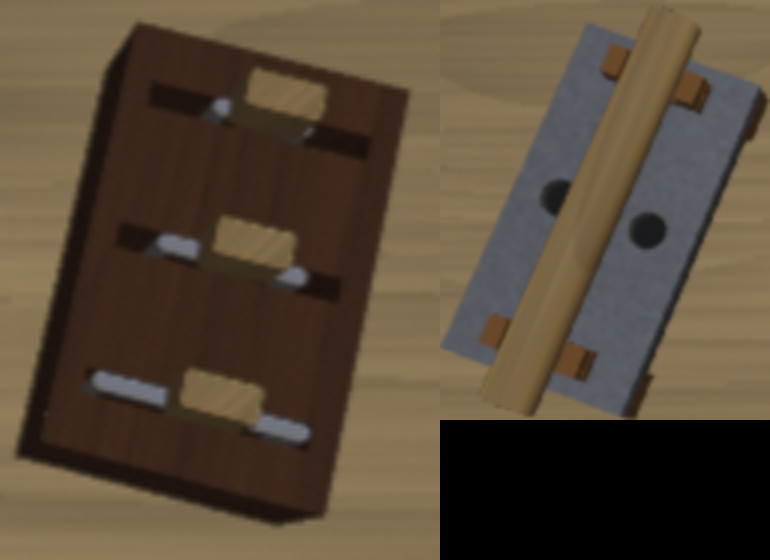

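The crop shows bolts of clearly different widths. In the middle slot the bar spans about px 390–426, roughly 80 mm outside, so that is the 70 mm one. The top one is narrow and the bottom one wide. The middle grip is at (0.520, -0.267), the row direction is -15.4°, and the spacing comes out at 79.8 mm (80 given). Moving over there now.

Call:
drive_tool(
  plan=[
    [0.05,-0.0265,-0.029,0,0,0,0],
    [0.05,-0.0265,-0.029,0,0,0,0],
    [0.05,-0.0265,-0.029,0,0,0,0],
    [0.05,-0.0265,-0.029,0,0,0,0],
    [0.05,-0.0265,-0.029,0,0,0,0],
  ],
)

```text
clock: 0.52
eef_pos: [0.3307, 0.3703, 0.2311]
tool_rot: [-0.0, 0.226, 0.974, -0.0]
contact_force: [2.0, -0.2, 0.2]
width: 0.583
grip_force: 0.0
```

Call:
drive_tool(
  plan=[
    [0.05,-0.0265,-0.029,0,0,0,0],
    [0.05,-0.0265,-0.029,0,0,0,0],
    [0.05,-0.0265,-0.029,0,0,0,0],
    [0.05,-0.0265,-0.029,0,0,0,0],
    [0.05,-0.0265,-0.029,0,0,0,0],
  ],
)

```text
clock: 0.93
eef_pos: [0.3856, 0.1818, 0.2313]
tool_rot: [-0.0, 0.226, 0.974, 0.0]
contact_force: [2.5, -0.7, -0.5]
width: 0.585
grip_force: 0.0
```

Call:
drive_tool(
  plan=[
    [0.05,-0.0265,-0.029,0,0,0,0],
    [0.05,-0.0265,-0.029,0,0,0,0],
    [0.05,-0.0265,-0.029,0,0,0,0],
    [0.05,-0.0265,-0.029,0,0,0,0],
    [0.05,-0.0265,-0.029,0,0,0,0],
  ],
)

```text
clock: 1.35
eef_pos: [0.4405, -0.0068, 0.2314]
tool_rot: [0.0, 0.226, 0.974, 0.0]
contact_force: [0.6, 1.0, 0.2]
width: 0.589
grip_force: 0.0
```

Call:
drive_tool(
  plan=[
    [0.05,-0.0265,-0.029,0,0,0,0],
    [0.05,-0.0265,-0.029,0,0,0,0],
    [0.05,0,0,0,0,0,0.115],
    [0.05,0,0,0,0,0,0.115],
    [0.05,0,0,0,0,0,0.115],
  ],
)

```text
clock: 1.77
eef_pos: [0.4623, -0.0812, 0.231]
tool_rot: [-0.0, 0.394, 0.919, -0.0]
contact_force: [1.0, 0.3, -0.1]
width: 0.582
grip_force: 0.0
```

Call:
drive_tool(
  plan=[
    [0.05,0,0,0,0,0,0.115],
    [0.05,0,0,0,0,0,0.115],
    [0.05,0,0,0,0,0,0.115],
    [0.05,0,0,0,0,0,0.115],
    [0.05,0,0,0,0,0,0.115],
  ],
)

```text
clock: 2.18
eef_pos: [0.4624, -0.0802, 0.2312]
tool_rot: [-0.0, 0.638, 0.77, -0.0]
contact_force: [1.0, -0.7, 0.3]
width: 0.583
grip_force: 0.0
```

```bash
cat >> h.py <<'E'
def togo(s,p,yaw):
    from scipy.spatial.transform import Rotation as Ro
    q=s["tool_rot"];R=Ro.from_quat([q[1],q[2],q[3],q[0]]);M=R.as_matrix()
    w=M.T@(np.array(p)-s["eef_pos"]); a=np.degrees(np.arctan2(M[1,1],M[0,1]))
    d=(yaw-a+90)%180-90
    print("shift tool xyz",w.round(4),"then turn about tool z",np.radians(-d).round(4),"yaw now",a.round(2),"tilt z",M[:,2].round(3))
E
python3 - <<'E'
import pickle
from h import *
from plant import r
d=pickle.load(open("c0.pkl","rb"));c=d["top"];s=d["scene"]
P=[ray(c,p,.045)[:2] for p in [(146.3,148.3),(204.3,169.3),(158.7,278.3),(98,255.7)]]
print("sides",[np.linalg.norm(P[i]-P[i-1]).round(4) for i in range(4)],"centre",np.mean(P,0).round(4))
x=(P[0]+P[1]-P[2]-P[3]);print("jig x yaw",np.degrees(np.arctan2(x[1],x[0])).round(2))
for k,box in(("top",(100,145,210,285)),("scene",(310,235,470,360))):
    cc=d[k];x0,y0,x1,y1=box;h=cv2.cvtColor(cc["pixels"],cv2.COLOR_RGB2HSV)[y0:y1,x0:x1].astype(int)
    print(k,"dark");blobs(h[...,2]<45,cc,.045,20,(x0,y0))
# post axis: midpoints of post ends seen in top at its silhouette height ~.07
A=ray(c,(97+(660+700)/2/3-440/3,140+12/3+3),.075);B=ray(c,(97+(481+533)/2/3-440/3,140+408/3-1),.075)
v=A-B;print("post ends",A.round(3),B.round(3),np.linalg.norm(v),np.degrees(np.arctan2(v[1],v[0])),((A+B)/2).round(4))
e=[ray(c,p,.09)[:2] for p in((390,200),(426,210))];print("bar",np.linalg.norm(e[0]-e[1]),np.mean(e,0))
togo(r.sense(),[.520,-.267,.231],-15.4)
w=r.read_camera("wrist");cv2.imwrite("pics/w1.png",w["pixels"][:,:,::-1])
E
```

```text
sides [np.float64(0.2569), np.float64(0.1406), np.float64(0.2558), np.float64(0.1408)] centre [0.5167 0.2781]
jig x yaw -20.62
top dark
[135.  204.9] box [132 201   8  10] area 56 -> [0.5317 0.3167 0.045 ]
[165.9 216.6] box [161 212  11  11] area 95 -> [0.5054 0.2477 0.045 ]
scene dark
post ends [0.654 0.223 0.075] [0.378 0.331 0.075] 0.2961511546323559 -21.34006250705445 [0.5161 0.277  0.075 ]
bar 0.07727229026467317 [ 0.51981462 -0.26890258]
shift tool xyz [-1.942e-01  2.170e-02  1.000e-04] then turn about tool z 0.4571 yaw now 10.79 tilt z [-0. -0. -1.]
```

The jig plate measures 256 x 141 mm against 260 x 140 given, with its centre near (0.517, 0.279) and yaw -21°. The post and holes agree with that.

Call:
drive_tool(
  plan=[
    [0.05,-0.0388,0.0043,0,0,0,0],
    [0.05,-0.0388,0.0043,0,0,0,0],
    [0.05,-0.0388,0.0043,0,0,0,0],
    [0.05,-0.0388,0.0043,0,0,0,0],
    [0.05,-0.0388,0.0043,0,0,0,0],
  ],
)

```text
clock: 2.65
eef_pos: [0.5212, -0.2682, 0.2311]
tool_rot: [-0.0, 0.634, 0.773, 0.0]
contact_force: [-0.2, 0.4, 0.0]
width: 0.583
grip_force: 0.0
```

Call:
drive_tool(
  plan=[
    [0.05,0,0,0,0,0,0.114],
    [0.05,0,0,0,0,0,0.114],
    [0.05,0,0,0,0,0,0.114],
    [0.05,0,0,0,0,0,0.114],
    [0.05,0,0,0,0,0,0],
  ],
)

```text
clock: 3.07
eef_pos: [0.5209, -0.2664, 0.2309]
tool_rot: [-0.0, 0.794, 0.607, -0.0]
contact_force: [0.7, -0.3, -0.9]
width: 0.586
grip_force: 0.0
```

Run:
```python
from h import *
from plant import r
togo(r.sense(),[.520,-.267,.100],-15.4)
w=r.read_camera("wrist");im=w["pixels"].copy()
for z in(.135,):
    u=proj(w,np.array([.520,-.267,z]));print(u);cv2.drawMarker(im,(int(u[0]),int(u[1])),(255,0,0))
cv2.imwrite("pics/w2.png",im[:,:,::-1]); import pickle;pickle.dump(w,open("w2.pkl","wb"))
```

```text
shift tool xyz [-0.0008 -0.0006  0.1309] then turn about tool z 0.0035 yaw now -15.2 tilt z [-0.001  0.    -1.   ]
[281.85304574 212.77070332]
```

View pics/w2.png

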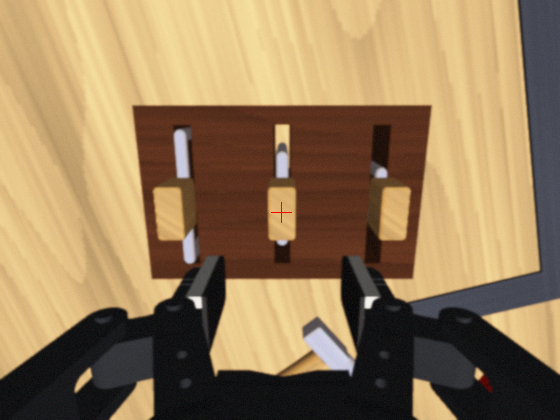

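In the wrist view my predicted grip point (282,213) falls on the middle grip's top centre, and the bolt is aligned with the image. The neighbours are at (175,210) and (390,210), clear of the fingers at (200,280) and (365,280). Descending and gripping.

Call:
drive_tool(
  plan=[
    [0.05,-0.001,0,0.035,0,0,0],
    [0.05,0,0,0.035,0,0,0],
    [0.05,0,0,0.03,0,0,0],
    [0.05,0,0,0.02,0,0,0],
    [0.05,0,0,0.011,0,0,0],
  ],
)

```text
clock: 3.53
eef_pos: [0.5198, -0.2667, 0.0978]
tool_rot: [-0.001, 0.792, 0.611, -0.001]
contact_force: [0.6, -0.7, -0.3]
width: 0.583
grip_force: 0.0
```

Call:
drive_tool(
  plan=[
    [0.05,0,0,0,0,0,0],
    [0.0,0,0,0,0,0,0],
    [0.0,0,0,0,0,0,0],
    [0.0,0,0,0,0,0,0],
    [0.0,0,0,0,0,0,0],
  ],
)

```text
clock: 3.95
eef_pos: [0.5215, -0.2678, 0.1017]
tool_rot: [0.001, 0.793, 0.609, 0.001]
contact_force: [-1.2, 1.3, 9.1]
width: 0.225
grip_force: 60.3
```

Call:
drive_tool(
  plan=[
    [0.0,0,0,0,0,0,0],
    [0.0,0,0,0,0,0,0],
    [0.0,0,0,0,0,0,0],
    [0.0,0,0,-0.005,0,0,0],
    [0.0,0,0,-0.01,0,0,0],
  ],
)

```text
clock: 4.37
eef_pos: [0.5205, -0.2672, 0.1156]
tool_rot: [-0.0, 0.793, 0.609, -0.0]
contact_force: [-0.3, 0.5, -1.3]
width: 0.225
grip_force: 59.0
```

Gripped, and the force reading matches the bolt's weight. Lifting straight out.

Call:
drive_tool(
  plan=[
    [0.0,0,0,-0.02,0,0,0],
    [0.0,0,0,-0.03,0,0,0],
    [0.0,0,0,-0.03,0,0,0],
    [0.0,0,0,-0.03,0,0,0],
    [0.0,0,0,-0.02,0,0,0],
  ],
)

```text
clock: 4.78
eef_pos: [0.521, -0.268, 0.2492]
tool_rot: [0.001, 0.793, 0.609, 0.001]
contact_force: [0.8, -0.1, -1.2]
width: 0.226
grip_force: 59.1
```

Run:
```python
from h import *
from plant import r
s=r.sense();print(s["contact_force"],s["width"],s["eef_pos"]);togo(s,[.517,.279,.246],-21)
```

```text
[ 0.84668463 -0.13150735 -1.1777749 ] 0.22569298804833587 [ 0.52099757 -0.26795495  0.24920258]
shift tool xyz [ 0.5272 -0.1457  0.0026] then turn about tool z 0.1042 yaw now -15.03 tilt z [ 0.003 -0.001 -1.   ]
```

Call:
drive_tool(
  plan=[
    [0.0,0.02,-0.0055,0,0,0,0],
    [0.0,0.033,-0.0091,0,0,0,0],
    [0.0,0.033,-0.0091,0,0,0,0],
    [0.0,0.033,-0.0091,0,0,0,0],
    [0.0,0.033,-0.0091,0,0,0,0],
  ],
)

```text
clock: 5.2
eef_pos: [0.5193, -0.1084, 0.2464]
tool_rot: [0.0, 0.793, 0.609, 0.0]
contact_force: [0.9, -0.3, -1.9]
width: 0.225
grip_force: 59.0
```

Call:
drive_tool(
  plan=[
    [0.0,0.033,-0.0091,0,0,0,0],
    [0.0,0.033,-0.0091,0,0,0,0],
    [0.0,0.033,-0.0091,0,0,0,0],
    [0.0,0.033,-0.0091,0,0,0,0],
    [0.0,0.033,-0.0091,0,0,0,0],
  ],
)

```text
clock: 5.62
eef_pos: [0.5181, 0.063, 0.2464]
tool_rot: [0.0, 0.793, 0.609, 0.001]
contact_force: [1.0, -0.6, -3.1]
width: 0.227
grip_force: 59.0
```

Call:
drive_tool(
  plan=[
    [0.0,0.033,-0.0091,0,0,0,0],
    [0.0,0.033,-0.0091,0,0,0,0],
    [0.0,0.033,-0.0091,0,0,0,0],
    [0.0,0.033,-0.0091,0,0,0,0],
    [0.0,0.033,-0.0091,0,0,0,0],
  ],
)

```text
clock: 6.03
eef_pos: [0.5169, 0.2342, 0.2465]
tool_rot: [-0.0, 0.793, 0.609, 0.001]
contact_force: [0.6, -0.6, -1.1]
width: 0.225
grip_force: 59.0
```

Call:
drive_tool(
  plan=[
    [0.0,0.033,-0.0091,0,0,0,0],
    [0.0,0.012,-0.003,0,0,0,0],
    [0.0,0,0,0,0,0,0.052],
    [0.0,0,0,0,0,0,0.052],
    [0.0,0,0,0,0,0,0],
  ],
)

```text
clock: 6.45
eef_pos: [0.5171, 0.2792, 0.2461]
tool_rot: [0.0, 0.825, 0.566, 0.0]
contact_force: [0.3, 0.2, -1.3]
width: 0.229
grip_force: 59.1
```

Run:
```python
from h import *
from plant import r
import pickle
s=r.sense();print(s["contact_force"],s["width"],s["eef_pos"]);togo(s,[.517,.279,.246],-21)
w=r.read_camera("wrist");t=r.read_camera("top");sc=r.read_camera("scene");pickle.dump((w,t,sc),open("w3.pkl","wb"))
cv2.imwrite("pics/w3.png",w["pixels"][:,:,::-1])
```

```text
[ 0.30920719  0.17075617 -1.34921299] 0.22933642004403476 [0.51711949 0.27916533 0.24607952]
shift tool xyz [-0.0002 -0.0001  0.0001] then turn about tool z -0.0017 yaw now -21.1 tilt z [ 0. -0. -1.]
```

View pics/w3.png

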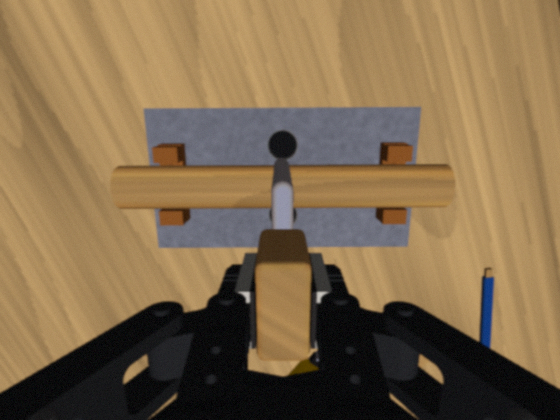

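The wrist view shows the far hole at (283,145), the near hole partly hidden at about (283,216), and the post along row 187. The bolt is square to the post. Computing the hole midpoint and the bolt's offset in the gripper.

Run:
```python
from h import *
import pickle
w,t,sc=pickle.load(open("w3.pkl","rb"))
g=w["pixels"][:,:,:].max(2).astype(int)
print("cam",(-np.array(w["R"]).T@w["t"]).round(3))
x0,y0=255,120;blobs(g[y0:235,x0:310]<45,w,.045,15,(x0,y0))
y=np.array([.358,.934]);T=np.array([.5171,.2792])
# predicted hole pixels, with jig centre at the TCP, and predicted bolt: crossbar at z .2311-?; TCP-to-origin 15 mm
zo=.246-.015
for sgn in(1,-1):
    print("hole pred",proj(w,np.r_[T+sgn*.035*y,.045]).round(1),"bar end pred",proj(w,np.r_[T+sgn*.04*y,zo+.01]).round(1),"leg tip pred",proj(w,np.r_[T+sgn*.04*y,zo-.078]).round(1))
a=cv2.resize(w["pixels"][125:250,235:335],None,fx=4.5,fy=4.5,interpolation=cv2.INTER_CUBIC)
cv2.imwrite("pics/c3.png",a[:,:,::-1])
```

```text
cam [0.542 0.344 0.389]
[282.1 144.6] box [269 131  27  27] area 564 -> [0.5298 0.3137 0.045 ]
hole pred [282.6 146.4] bar end pred [282.1 180.7] leg tip pred [282.4 155. ]
hole pred [282.8 216. ] bar end pred [282.7 342.6] leg tip pred [282.8 265.7]
```

View pics/c3.png

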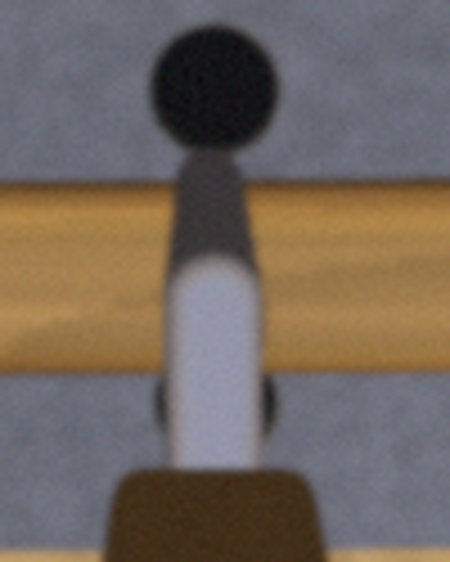

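The bolt sits about 1 mm nearer than planned and the hole about 1 mm farther, well inside the 9 mm play. I'll shift +1.5 mm along tool x and descend, slowly at the end.

Call:
drive_tool(
  plan=[
    [0.0,0.0015,0,0.015,0,0,0],
    [0.0,0,0,0.025,0,0,0],
    [0.0,0,0,0.025,0,0,0],
    [0.0,0,0,0.02,0,0,0],
    [0.0,0,0,0,0,0,0],
  ],
)

```text
clock: 7.02
eef_pos: [0.5162, 0.2796, 0.1573]
tool_rot: [-0.0, 0.824, 0.567, -0.002]
contact_force: [-0.6, -1.0, -2.3]
width: 0.228
grip_force: 58.9
```

Call:
drive_tool(
  plan=[
    [0.0,0,0,0.015,0,0,0],
    [0.0,0,0,0.015,0,0,0],
    [0.0,0,0,0.012,0,0,0],
    [0.0,0,0,0.006,0,0,0],
    [0.0,0,0,0,0,0,0],
  ],
)

```text
clock: 7.43
eef_pos: [0.5175, 0.2803, 0.1119]
tool_rot: [-0.0, 0.824, 0.567, -0.001]
contact_force: [-0.5, -0.3, -0.4]
width: 0.224
grip_force: 59.2
```

Call:
drive_tool(
  plan=[
    [0.0,0,0,0.002,0,0,0],
    [0.0,0,0,0.0015,0,0,0],
    [0.0,0,0,0.001,0,0,0],
    [0.0,0,0,0.001,0,0,0],
    [0.0,0,0,0,0,0,0],
  ],
)

```text
clock: 7.85
eef_pos: [0.5178, 0.2806, 0.1069]
tool_rot: [-0.0, 0.824, 0.567, 0.0]
contact_force: [-0.0, 0.8, -1.2]
width: 0.224
grip_force: 59.2
```

Call:
drive_tool(
  plan=[
    [0.0,0,0,0.001,0,0,0],
    [0.0,0,0,0,0,0,0],
    [0.0,0,0,0,0,0,0],
  ],
)

```text
clock: 8.1
eef_pos: [0.5179, 0.2806, 0.1064]
tool_rot: [-0.0, 0.824, 0.567, 0.0]
contact_force: [-2.3, -0.7, 9.5]
width: 0.227
grip_force: 60.9
```

Call:
drive_tool(
  plan=[
    [0.0,0,0,0.001,0,0,0],
    [0.0,0,0,0,0,0,0],
    [0.0,0,0,0,0,0,0],
  ],
)

```text
clock: 8.35
eef_pos: [0.518, 0.2807, 0.1062]
tool_rot: [-0.0, 0.824, 0.567, 0.0]
contact_force: [-6.0, -2.4, 23.9]
width: 0.226
grip_force: 62.9
```

Contact came at TCP z 0.106, exactly where seating was predicted. Easing the press by 1 mm, releasing and retreating.

Call:
drive_tool(
  plan=[
    [0.0,0,0,-0.001,0,0,0],
    [0.0,0,0,0,0,0,0],
    [0.05,0,0,0,0,0,0],
    [0.05,0,0,0,0,0,0],
    [0.05,0,0,0,0,0,0],
  ],
)

```text
clock: 8.77
eef_pos: [0.5178, 0.2805, 0.1057]
tool_rot: [0.0, 0.824, 0.567, 0.0]
contact_force: [0.9, 0.5, -0.1]
width: 0.585
grip_force: 0.0
```

Call:
drive_tool(
  plan=[
    [0.05,0,0,0,0,0,0],
    [0.05,0,0,-0.01,0,0,0],
    [0.05,0,0,-0.03,0,0,0],
    [0.05,0,0,-0.035,0,0,0],
    [0.05,0,0,-0.035,0,0,0],
  ],
)

```text
clock: 9.18
eef_pos: [0.5175, 0.28, 0.2176]
tool_rot: [0.0, 0.824, 0.566, -0.0]
contact_force: [0.1, 0.7, 0.9]
width: 0.586
grip_force: 0.0
```

Call:
drive_tool(
  plan=[
    [0.05,-0.035,0,-0.01,0,0,0],
    [0.05,-0.035,0,0,0,0,0],
    [0.05,-0.035,0,0,0,0,0],
    [0.05,-0.035,0,0,0,0,0],
    [0.05,0,0,0,0,0,0],
  ],
)

```text
clock: 9.6
eef_pos: [0.4658, 0.144, 0.2269]
tool_rot: [-0.0, 0.826, 0.564, -0.0]
contact_force: [1.0, -1.5, 1.2]
width: 0.585
grip_force: 0.0
```

Run:
```python
from h import *
from plant import r
w=r.read_camera("wrist")["pixels"];s=r.read_camera("scene")["pixels"];print(r.sense()["contact_force"],r.sense()["clock"])
a=cv2.resize(s[100:400,110:490],(400,316));b=cv2.resize(w,(400,300));b=cv2.copyMakeBorder(b,0,16,0,0,0)
cv2.imwrite("pics/end.png",np.hstack([a,b])[:,:,::-1])
```

```text
[0.33481185 0.89800091 0.19950027] 9.7
```

View pics/end.png

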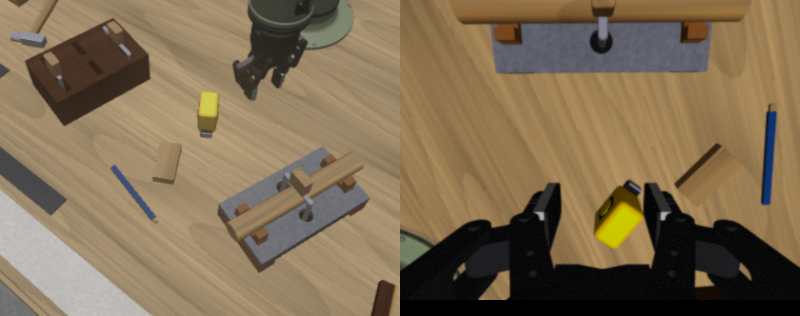

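The scene view shows the bolt seated over the post, with its grip at (300,180) and legs in the holes near (285,182) and (307,213). The other two bolts are still in the block. The wrist view shows the near leg going into its hole at (601,42).

```bash
python3 -c "from plant import r; print(r.hand_in())"
```

```text
the job is handed in; nothing more can be done
None
```

The middle U-bolt is seated over the post with both legs through the jig plate, the other two are still in the storage block, and I handed the job in at about 9.7 s; no verdict was returned.

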